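Slide the tall tool chest back into its gap in the bench row

TASK

The tall green tool chest has been pulled out of its gap between the small drawer cabinet and the white motor control unit. Push it back with your fingertips, slowly and low down on its base so that it slides without rocking or tipping, until it stands square in the gap with its back against the wooden rail, then take your hand away. Do not lift it, lean the hand on it or push on its upper case, and leave the loose tools on the bench where they lie.

Things in the scene. Friction and masses are not known exactly. Their poses are not given: they have to be found in the camera images.
- chest: tall loose stepped tool chest. Base, dark wood, the widest part: 124 mm deep (x), 150 mm wide (y), 40 mm high. Green upper case with five pale drawers on it: 138 mm wide, its front set back 40 mm from the base's front, its back 6 mm inside the base's back; lid at 250 mm, brass handle to 277 mm. Origin: centre of the base's underside; x from its front to its back (the way to push it), y to its left, z up
- chest_foot (a point): middle of the front face of the chest's base, 20 mm above the bench, 62 mm in front of the chest's origin; same axes as the chest. The chest weighs 1.0 to 1.6 kg and slides with friction 0.5 to 0.7 (5 to 11 N to push); pushed higher than about 70 mm, on its upper case, it may tip over
- row: fixed row at the back of the bench. Origin: middle of the gap, on the front face of the wooden rail, at bench height; x level into the rail (away from the robot), y left along the rail. Gap 180 mm wide (y -90 to +90 mm), closed behind by the rail, which is 75 mm high, 560 mm long. With the chest home its origin lies at x = -62 mm, y about 0 here and its axes are parallel to these
- gap_mouth (a point): middle of the gap's open front, at bench height, 64 mm in front of the row's origin; same axes as the row. To its left stands a fixed dark drawer cabinet (140 mm wide, 118 high), to its right a fixed white control unit (125 wide, 102 high); both reach 64 mm forward of the rail, small knobs on their fronts to 82 mm. The chest's base ends 60 mm proud of them
- compound_jar: bystander: loose amber glass jar with red cap, 54 mm across, 62 mm high, standing in front of the drawer cabinet; origin: centre of its underside
- screw_tin: bystander: loose small steel bowl, 68 mm across, 28 mm high, in front of the control unit; origin: centre of its underside
- brass_comb: bystander: loose brass comb bar 180 x 18 x 26 mm lying on the right; long in its x; origin: centre of its underside
- ring_clamp: bystander: loose wooden ring clamp 130 x 25 x 25 mm lying on the right; long in its x; origin: centre of its underside
- handpiece: bystander: loose dark motor handpiece 156 mm long, 27 mm thick, lying on the left; long in its x; origin: near its middle, on its underside
- graver_pale: bystander: loose graver with a pale wooden handle, 130 mm long, 25 mm high, lying on the left; long in its x; origin: near its middle, on its underside

How it is judged:
By the outcome, as a careful person would: the job done as asked, in the order asked, and still so for the second after the job is handed in, with the robot touching nothing.
It also fails if it takes over 38 s, if anything falls off the work surface, if the arm or the gripper's body presses on something with over 40 N, if the wrist force passes 120 N, or if a joint passes its speed limit or range.

ROBOT

A 6-joint arm with a two-finger parallel gripper is mounted at the origin on the work surface. World frame = base frame: x ahead of the robot, y to its left, z up, the work surface at z = 0. Lengths are in mm, angles in rad, forces in N, time in s.
With the tool pointing down it reaches from about 275 to 725 mm from the base axis. Payload 5.6 kg.
Tool frame: the origin (TCP) lies midway between the tips of the shut fingers; the grasp point (between the pads) lies robot.grip_depth behind it (robot.grip_depth is the distance from the TCP to the grasp point, in mm); z points along the fingers, y is the line along which they close (so a half turn about z gives the same grasp; the last joint's range is limited). The gripper opens to 85 mm and grips with 20 to 120 N. Pads are 22 mm wide; open, the fingers measure 114 mm over their backs; the gripper's body (76 mm by 85 mm) begins 54 mm behind the grasp point. The pads swing forward as they close: fully open they stand 13 mm farther back than shut.
Start: joints at [-0.977, 0.255, 0.108, 0, -1.424, -0.285], TCP at [167.173, -523.971, 231.283] pointing down, gripper open.
Joint ranges: [-2.95, 2.95], [-1.21, 1.97], [-1.09, 1.5], [-2.87, 1.71], [-2.94, -0.07], [-3.05, 3.05]. Speed limits (rad/s): [2.57, 2.57, 3.14, 3.14, 3.14, 3.14].

INTERFACE

Orientations are given as a unit quaternion [w, x, y, z].
In Python, from rig import telemetry, viewer, hand_in, robot gives the robot as it stands.
- The arm moves only by the shell command python3 -m handwheel 'ROWS' [FORCE]. ROWS is JSON, a list of rows, each an object of numbers: "claw": the opening in per cent of the stroke, from 0 (shut) to 100 (fully open); "dx", "dy", "dz": the shift along the tool's x, y, z in m; "twist": the turn about the tool's z in degrees. In form: [{"claw": .., "dx": .., "dy": .., "dz": .., "twist": ..}, ...]. A call has exactly 10 rows; each row is the pose to reach, as a shift and turn from the pose commanded when the call began, along the tool's axes at that moment; what a row does not reach only later rows make up. A row lasts 1/8 s, in which the tool goes at most 62.5 mm and 10.7 degrees, less where a joint would pass 70% of its speed; a pose out of reach is approached as far as the arm can. A call with a gripper value outside its range is refused whole. The fingers move at their own pace and stop on an object; FORCE is the grip in N (left out, the last holds). Time passes only in rows, so rows that repeat a pose let the fingers close, or fill a call up. It gives the time, the measured TCP pose, the force, the opening and the grip force at its end, in the units of the state.
- telemetry.read_state(): the state, without advancing time (a new reading comes with each control period).
- viewer.capture(name): name is "scene" or "top" or "wrist"; returns a dict with "image" (420x560x3 uint8, blue, green, red), "depth" (420x560 float32, mm along the optical axis (not along the pixel's ray), 0 where there is no reading), "K" (3x3 intrinsics, pixels), "rvec" (rotation vector, rad) and "tvec" (3), from world to camera coordinates, as OpenCV has them. Camera axes: x right, y down, z forward; pixel columns grow to the right and rows downward; lengths in mm; the calibration is good to about 2 mm. The wrist camera is an equidistant fisheye: a pixel r from the principal point sees the ray r / f radians off the axis. A picture is of the moment at which its call begins.
- hand_in(): hands the job in; it is judged then, once.
The state is a dict: "t": time; "joints": joint angles; "joint_velocities": joint speeds; "joint_efforts": joint torques, N m; "tool_pos": TCP position; "tcp_rot": TCP orientation; "ft_force": force on the tool from outside, world axes, zero at the start; "wrist_torque": the same for the moment, N m; "finger_gap": finger opening in mm; "grasp_force": force on a finger pad.
Only numpy, scipy, OpenCV 4.12 (cv2) and the standard library are available. Lean on these libraries where they do the work, as an engineer would, in place of code of your own. Each camera call takes 0.05 s, during which the arm holds its last target. There are 200 camera calls.

## Working session

There is one attempt and no reset: what is moved stays moved. The work goes in short steps, Python scripts to look and compute and a shell command to move; the robot and the scene stay as the last step left them, time stands still between calls to the robot, and variables do not carry over. Pictures are saved under pics/ and viewed, at most 10 in all, crops included, and the job is handed in when it is done.

```bash
mkdir -p pics; ls; python3 - <<'E'
from rig import telemetry, viewer, robot
import cv2,numpy as np
print(robot.grip_depth)
for n in("scene","top"):
    c=viewer.capture(n); cv2.imwrite(f"pics/{n}0.png",c["image"]); np.savez(f"pics/{n}0.npz",**c)
s=telemetry.read_state(); print(s["t"],s["tool_pos"],s["tcp_rot"])
E
```

```text
pics
18.700000000000003
0.1 [ 167.09571041 -523.57515223  230.49864192] [-1.67510192e-04 -1.53774325e-01  9.88105655e-01  8.02414208e-04]
```

View pics/scene0.png

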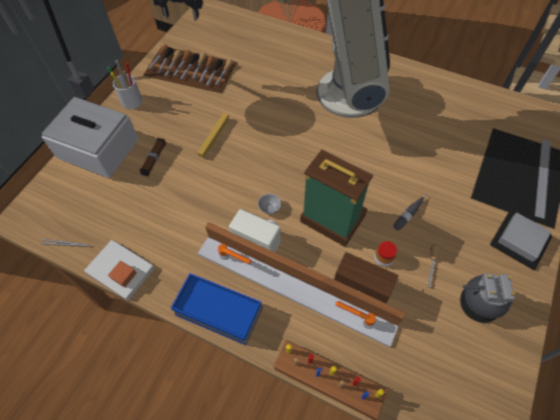

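View pics/top0.png

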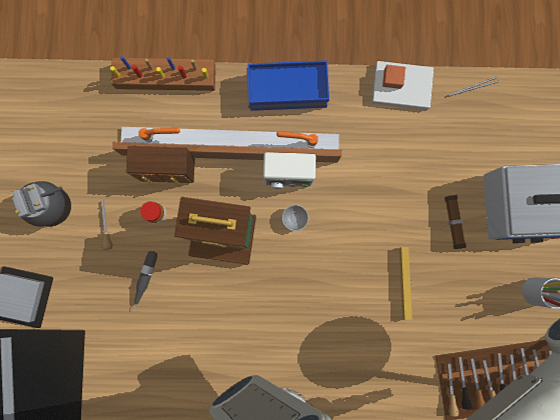

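```bash
cat > h.py <<'E'
import numpy as np,cv2
def cloud(c):
    R=cv2.Rodrigues(np.asarray(c["rvec"],float))[0]; t=np.asarray(c["tvec"],float).ravel(); K=np.asarray(c["K"])
    d=c["depth"]; v,u=np.mgrid[:d.shape[0],:d.shape[1]]
    p=np.stack([(u-K[0,2])/K[0,0]*d,(v-K[1,2])/K[1,1]*d,d],-1)
    w=(p-t)@R; w[d<=0]=np.nan; return w
def rect(P,m):
    m=cv2.morphologyEx(m.astype(np.uint8),cv2.MORPH_OPEN,np.ones((2,2)))
    n,l,s,_=cv2.connectedComponentsWithStats(m)
    for i in range(1,n):
        if s[i,4]<40: continue
        q=P[l==i]; r=cv2.minAreaRect(q[:,:2].astype(np.float32))
        print(s[i,:5],"z",np.round(np.median(q[:,2]),1),"c",np.round(r[0],1),"size",np.round(r[1],1),"ang",round(r[2],2))
E
python3 - <<'E'
from h import *
for n in("top","scene"):
    P=cloud(np.load(f"pics/{n}0.npz")); z=P[...,2]
    box=(P[...,0]>250)&(P[...,0]<760)&(abs(P[...,1])<600)
    for a,b in((15,34),(34,46),(55,66),(69,81),(96,108),(112,124),(243,257)):
        print(n,a,b); rect(P,box&(z>a)&(z<b))
c=cv2.imread("pics/top0.png")[120:280,90:330]
cv2.imwrite("pics/crop1.png",cv2.resize(c,None,fx=3.3,fy=3.3,interpolation=cv2.INTER_CUBIC))
E
```

```text
top 15 34
[484 175   8  65 196] z 30.0 c [ 571.4 -528.6] size [163.3  17.8] ang 8.7
[447 196  20  54 562] z 24.3 c [ 532.1 -455.4] size [136.2  39.8] ang 9.11
[283 206  26  26 251] z nan c [535.8 -44.1] size [62.5 64.9] ang 0.54
[101 233  12  18 129] z 19.7 c [470.4 430.9] size [23.6 44.1] ang 85.45
[401 248  12  73 616] z 26.3 c [ 374.1 -325.8] size [182.4  30. ] ang 1.91
[135 252  23  53 505] z 23.7 c [380.1 332.1] size [ 23.1 137.7] ang 73.5
[ 33 282  12  33 105] z 17.6 c [327.4 591.9] size [ 6.  81.2] ang 79.4
top 34 46
[252 216   4  15  41] z 38.5 c [521.5  62.4] size [ 4.5 37.1] ang 84.26
[189 242  63  23 893] z nan c [445.2 147.3] size [157.9  50.8] ang 89.18
[ 32 282   9  23 129] z 40.7 c [341.2 591.7] size [14.3 55. ] ang 83.99
top 55 66
[139 129  10  10  66] z 62.9 c [737.5 336.7] size [20.8 24.4] ang 52.96
[307 135  12  10  73] z 62.1 c [735.  -86.3] size [20.2 35.6] ang 53.0
[ 60 201   5  15  40] z 55.8 c [549.2 533.8] size [15.5 36.7] ang 66.03
[141 202  20  20 269] z 62.1 c [544.2 313.1] size [44.1 44.8] ang 0.35
top 69 81
[151 129  30   6 146] z 74.0 c [746.5 281.6] si
[... 2683 characters left out ...]
47
[306 205  20  12  47] z 100.4 c [540.6 101.6] size [58.8  5.2] ang 82.97
[230 210  51  36 987] z nan c [632.9 -22.8] size [106.6 121.8] ang 0.33
[479 290   7  10  45] z 105.1 c [584.4 555.1] size [22.7  8.8] ang 34.74
[488 296  15  11  76] z 104.0 c [587.5 586.1] size [20.4 32.6] ang 33.11
scene 112 124
[ 89 117  40  42 222] z 114.3 c [ 577.2 -533.8] size [ 28.6 168.6] ang 84.77
[328 214  18  11  46] z 115.8 c [547.9 163.7] size [50.9  3.8] ang 82.59
[ 336  253   63   46 1451] z nan c [654.6 302.3] size [ 94.8 178.7] ang 22.97
[464 283  29  19 119] z 118.8 c [583.9 535.9] size [70.4 52.4] ang 42.75
scene 243 257
[ 305  151   69   51 1633] z nan c [448.  186.2] size [132.6 276.7] ang 61.55
```

View pics/crop1.png

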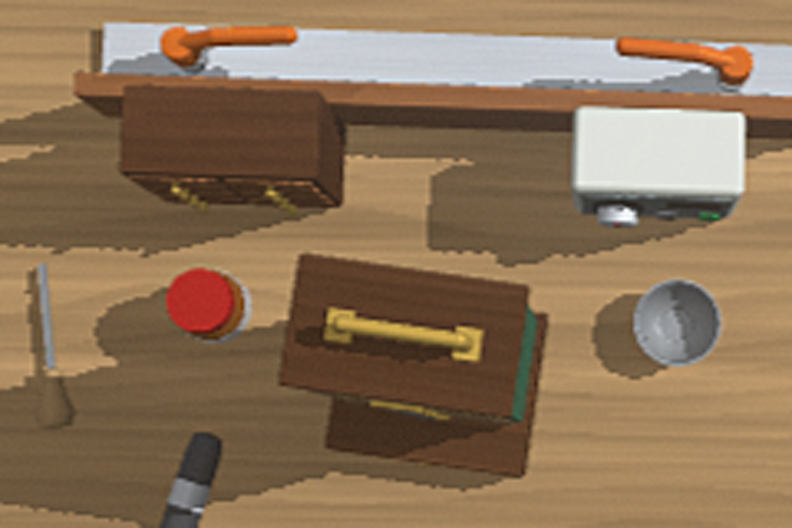

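```bash
cat >> h.py <<'E'
def bp(c,pts,z):
    R=cv2.Rodrigues(np.asarray(c["rvec"],float))[0]; t=np.asarray(c["tvec"],float).ravel()
    d=cv2.undistortPoints(np.array(pts,float).reshape(-1,1,2),np.asarray(c["K"],float),None)[:,0]
    r=np.c_[d,np.ones(len(d))]@R; o=-R.T@t
    return (o+r*((z-o[2])/r[:,2])[:,None])[:,:2]
E
python3 - <<'E'
from h import *
c=np.load("pics/top0.npz")
f=lambda P,z,n:print(n,np.round(bp(c,[(u/3.3+90-.35,v/3.3+120-.35) for u,v in P],z),1).tolist())
f([(122,172),(330,181),(318,92)],118,"cab top FL FR BR")
f([(575,192),(745,197),(577,108)],102,"unit top FL FR BL")
f([(340,206)],0,"cab bottom FR"); f([(578,213)],0,"unit bottom FL")
f([(100,97),(790,125)],75,"rail edge")
f([(327,447),(522,476),(548,315)],40,"base FL FR BR")
f([(303,253),(528,287),(518,418),(280,384)],250,"lid BL BR FR FL")
f([(37,265),(70,410)],10,"graver"); f([(205,433)],13,"handp");f([(640,320),(720,320)],28,"tin");f([(168,300),(237,300)],62,"jar")
P=cloud(c);v,u=np.mgrid[120:280,90:330]
# depth check: row tops
Q=P[120:280,90:330]
m=(Q[...,2]>72)&(Q[...,2]<78)&(Q[...,0]>670)&(Q[...,0]<700)
xs=Q[m]; 
for y in range(-50,340,40):
    s=xs[abs(xs[:,1]-y)<20]; print(y,len(s),s[:,0].min() if len(s) else None)
E
```

```text
cab top FL FR BR [[630.3, 356.9], [626.3, 209.7], [690.3, 220.2]]
unit top FL FR BL [[624.0, 36.3], [622.4, -86.3], [685.5, 35.9]]
cab bottom FR [[627.5, 222.1]]
unit bottom FL [[625.0, 36.1]]
rail edge [[693.8, 388.5], [681.5, -121.5]]
base FL FR BR [[439.0, 219.7], [419.5, 73.7], [540.6, 56.5]]
lid BL BR FR FL [[557.3, 201.9], [538.1, 61.1], [456.3, 65.7], [475.2, 213.6]]
graver [[576.1, 452.2], [464.8, 422.0]]
handp [[448.7, 317.6]]
tin [[539.0, -13.1], [539.9, -74.1]]
jar [[545.3, 336.3], [546.1, 285.5]]
-50 44 691.7939967753
-10 37 692.6497078324219
30 41 689.7759350744678
70 65 689.0348930694632
110 52 688.8598712717402
150 60 690.1094774860917
190 54 690.1754503840996
230 21 672.0493132845189
270 0 None
310 0 None
```

```bash
python3 - <<'E'
from h import *
c=np.load("pics/top0.npz"); P=cloud(c)
a=np.radians(-7.7); R=np.array([[np.cos(a),-np.sin(a)],[np.sin(a),np.cos(a)]])
Q=P.copy(); Q[...,:2]=(P[...,:2]-[429,146.7])@R   # chest frame from front face centre
q=Q.reshape(-1,3); q=q[np.isfinite(q[:,2])]
s=q[(q[:,0]>5)&(q[:,0]<45)&(abs(q[:,1])<60)&(q[:,2]>60)]
print(np.round(s[np.argsort(s[:,0])][:25],0).tolist())
rv=cv2.Rodrigues(c["rvec"])[0]; print(-rv.T@c["tvec"].ravel())
P2=cloud(np.load("pics/scene0.npz"));
from rig import viewer
w=viewer.capture("wrist"); cv2.imwrite("pics/w0.png",w["image"]); r=cv2.Rodrigues(w["rvec"])[0]; print("wristcam",-r.T@w["tvec"].ravel(),r[2],w["K"][0])
E
```

```text
[[32.0, -0.0, 222.0], [32.0, 6.0, 64.0], [32.0, 10.0, 179.0], [32.0, 13.0, 100.0], [32.0, -4.0, 103.0], [32.0, -6.0, 178.0], [32.0, 4.0, 136.0], [32.0, 16.0, 148.0], [32.0, 13.0, 219.0], [33.0, 2.0, 70.0], [33.0, 10.0, 108.0], [33.0, -2.0, 222.0], [33.0, 0.0, 148.0], [33.0, 7.0, 181.0], [33.0, 10.0, 228.0], [33.0, -8.0, 184.0], [33.0, -7.0, 107.0], [33.0, -5.0, 226.0], [33.0, -10.0, 113.0], [33.0, 7.0, 229.0], [33.0, -11.0, 186.0], [33.0, -7.0, 230.0], [33.0, -13.0, 189.0], [33.0, 6.0, 228.0], [33.0, -12.0, 112.0]]
[ 425.21979739    8.49175772 1259.85036302]
wristcam [  94.66548694 -547.58485223  372.93179236] [ 0.28748855  0.09517572 -0.9530435 ] [325.1922621    0.         282.54818984]
```

View pics/w0.png

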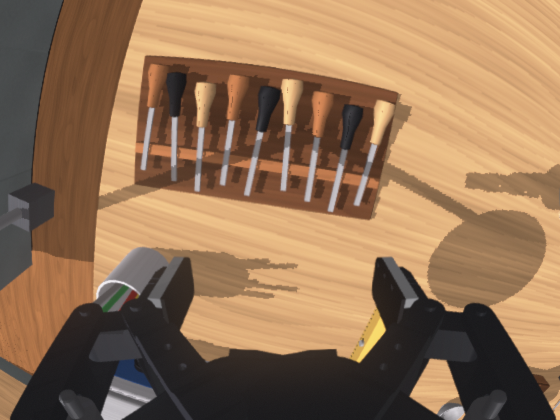

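```bash
python3 -m handwheel '[{"claw":100,"dx":-0.02,"dy":0.03,"dz":0,"twist":-4},{"claw":100,"dx":-0.055,"dy":0.083,"dz":0,"twist":-11},{"claw":100,"dx":-0.089,"dy":0.135,"dz":0,"twist":-18},{"claw":100,"dx":-0.123,"dy":0.186,"dz":0,"twist":-25},{"claw":100,"dx":-0.157,"dy":0.238,"dz":0,"twist":-32},{"claw":100,"dx":-0.191,"dy":0.289,"dz":0,"twist":-39},{"claw":100,"dx":-0.225,"dy":0.341,"dz":0,"twist":-46},{"claw":100,"dx":-0.259,"dy":0.392,"dz":0,"twist":-53},{"claw":100,"dx":-0.293,"dy":0.444,"dz":0,"twist":-60},{"claw":100,"dx":-0.32,"dy":0.485,"dz":0,"twist":-64.6}]' 120
cat >> h.py <<'E'
from scipy.spatial.transform import Rotation as Ro
def plan(x,y,z,yaw):
    """shift/twist to bring TCP to x,y,z with tool y at world angle yaw (deg)"""
    from rig import telemetry
    s=telemetry.read_state(); w=s["tcp_rot"]; R=Ro.from_quat([w[1],w[2],w[3],w[0]]).as_matrix()
    d=R.T@(np.array([x,y,z])-s["tool_pos"]); cy=np.degrees(np.arctan2(R[1,1],R[0,1]))
    print("t",round(s["t"],2),"pos",np.round(s["tool_pos"],1),"yaw",round(cy,2),"tilt",np.round(R[:2,2],4),"d mm",np.round(d,1),"twist",round(-(((yaw-cy)+180)%360-180),2),"F",np.round(s["ft_force"],1),"gap",s["finger_gap"])
E
python3 -c "
from h import *;plan(357,151,230,172.3)"
```

```text
t: 1.4
tool_pos: [324.5, 37.7, 231.4]
tcp_rot: [0.0, -0.66, 0.751, 0.0]
ft_force: [0.4, -0.3, 0.8]
finger_gap: 85.1
grasp_force: 0.0
t 1.4 pos [324.5  37.7 231.4] yaw 172.59 tilt [0.0007 0.0007] d mm [-116.6  -17.6    1.5] twist 0.29 F [ 0.4 -0.3  0.8] gap 85.08512153767639
```

```bash
python3 -m handwheel '[{"claw":100,"dx":-0.05,"dy":-0.008,"dz":0.0,"twist":0},{"claw":100,"dx":-0.09,"dy":-0.014,"dz":0.02,"twist":0.3},{"claw":100,"dx":-0.116,"dy":-0.018,"dz":0.05,"twist":0.3},{"claw":100,"dx":-0.116,"dy":-0.018,"dz":0.09,"twist":0.3},{"claw":100,"dx":-0.116,"dy":-0.018,"dz":0.13,"twist":0.3},{"claw":100,"dx":-0.116,"dy":-0.018,"dz":0.165,"twist":0.3},{"claw":100,"dx":-0.116,"dy":-0.018,"dz":0.195,"twist":0.3},{"claw":100,"dx":-0.116,"dy":-0.018,"dz":0.215,"twist":0.3},{"claw":100,"dx":-0.116,"dy":-0.018,"dz":0.224,"twist":0.3},{"claw":100,"dx":-0.116,"dy":-0.018,"dz":0.224,"twist":0.3}]' 120
python3 - <<'E'
from h import *
from rig import viewer
plan(357,151,4,172.3)
w=viewer.capture("wrist"); t=viewer.capture("top"); cv2.imwrite("pics/w1.png",w["image"])
c=cv2.resize(t["image"][160:330,130:330],None,fx=3,fy=3,interpolation=cv2.INTER_CUBIC)
cv2.imwrite("pics/both1.png",np.hstack([cv2.resize(c,(440,374)),cv2.resize(w["image"],(352,264))[:,:352] if 0 else cv2.copyMakeBorder(cv2.resize(w["image"],(352,264)),0,110,0,0,0)]))
E
```

```text
t: 2.65
tool_pos: [357.9, 147.7, 7.2]
tcp_rot: [-0.0, -0.656, 0.755, -0.0]
ft_force: [-0.0, -0.8, -0.3]
finger_gap: 85.2
grasp_force: 0.0
t 2.65 pos [357.9 147.7   7.2] yaw 172.0 tilt [-0.0006 -0.0007] d mm [-3.1  1.4  3.2] twist -0.3 F [-0.  -0.8 -0.3] gap 85.2197551580385
```

View pics/both1.png

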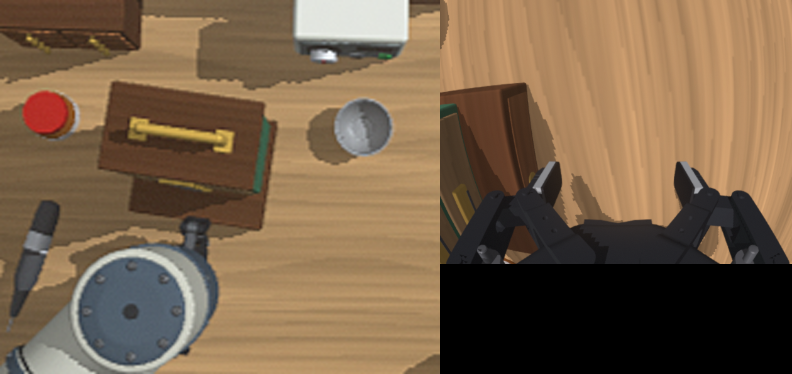

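```bash
python3 -m handwheel '[{"claw":100,"dx":0,"dy":-0.003,"dz":0.003,"twist":-0.3},{"claw":100,"dx":0,"dy":-0.006,"dz":0.003,"twist":-0.3},{"claw":100,"dx":0,"dy":-0.009,"dz":0.003,"twist":-0.3},{"claw":100,"dx":0,"dy":-0.012,"dz":0.003,"twist":-0.3},{"claw":100,"dx":0,"dy":-0.015,"dz":0.003,"twist":-0.3},{"claw":100,"dx":0,"dy":-0.018,"dz":0.003,"twist":-0.3},{"claw":100,"dx":0,"dy":-0.021,"dz":0.003,"twist":-0.3},{"claw":100,"dx":0,"dy":-0.025,"dz":0.003,"twist":-0.3},{"claw":100,"dx":0,"dy":-0.03,"dz":0.003,"twist":-0.3},{"claw":100,"dx":0,"dy":-0.035,"dz":0.003,"twist":-0.3}]' 120
cat >> h.py <<'E'
def track(ref=[1]):
    """pose of chest from lid (z 243..257) and handle in the top view; vs first capture"""
    from rig import viewer
    t=viewer.capture("top"); out=[]
    for c in (np.load("pics/top0.npz"),t):
        P=cloud(c); z=P[...,2]
        q=P[(z>243)&(z<257)&(P[...,0]>410)&(P[...,0]<720)&(abs(P[...,1]-135)<105)]
        d=P[(z>264)&(z<285)&(P[...,0]>440)&(P[...,0]<690)&(abs(P[...,1]-135)<80)]
        h=cv2.minAreaRect(d[:,:2].astype(np.float32)); u,s,v=np.linalg.svd(d[:,:2]-d[:,:2].mean(0),full_matrices=False); v=v[0]*np.sign(v[0][1])
        out.append((d[:,:2].mean(0),-np.degrees(np.arctan2(v[0],v[1])),len(q)))
    print("handle",[(np.round(o[0],1),round(o[1],2),o[2]) for o in out],"shift",np.round(out[1][0]-out[0][0],1))
    return t
E
python3 - <<'E'
from h import *
plan(357,151,4,172.3); track()
E
```

```text
t: 4.0
tool_pos: [389.7, 141.7, 3.8]
tcp_rot: [-0.003, -0.658, 0.753, 0.001]
ft_force: [-14.3, 1.3, 12.7]
finger_gap: 85.7
grasp_force: 7.5
t 4.0 pos [389.7 141.7   3.8] yaw 172.22 tilt [-0.0057 -0.0021] d mm [-4.8 33.6  0. ] twist -0.08 F [-14.3   1.3  12.7] gap 85.67844989400398
handle [(array([506.7, 137.2]), np.float64(-7.22), 2678), (array([525.1, 135.1]), np.float64(-5.99), 2668)] shift [18.3 -2.1]
```

```bash
python3 -m handwheel '[{"claw":100,"dx":0,"dy":0.003,"dz":0,"twist":0},{"claw":100,"dx":0,"dy":0.006,"dz":0,"twist":0},{"claw":100,"dx":0,"dy":0.01,"dz":0,"twist":0},{"claw":100,"dx":0,"dy":0.01,"dz":0,"twist":0},{"claw":100,"dx":0,"dy":0.01,"dz":0,"twist":0},{"claw":100,"dx":0,"dy":0.01,"dz":0,"twist":0},{"claw":100,"dx":0,"dy":0.01,"dz":0,"twist":0},{"claw":100,"dx":0,"dy":0.01,"dz":0,"twist":0},{"claw":100,"dx":0,"dy":0.01,"dz":0,"twist":0},{"claw":100,"dx":0,"dy":0.01,"dz":0,"twist":0}]' 120
python3 - <<'E'
from h import *
from rig import viewer
plan(357,151,4,172.3)
w=viewer.capture("wrist"); cv2.imwrite("pics/w2.png",cv2.resize(w["image"][120:420,0:300],None,fx=2,fy=2,interpolation=cv2.INTER_CUBIC))
E
```

```text
t: 5.3
tool_pos: [382.8, 144.3, 4.3]
tcp_rot: [-0.0, -0.658, 0.753, -0.0]
ft_force: [0.3, -0.8, 0.3]
finger_gap: 84.9
grasp_force: 0.0
t 5.3 pos [382.8 144.3   4.3] yaw 172.29 tilt [-0. -0.] d mm [-3.1 26.4  0.3] twist -0.01 F [ 0.3 -0.8  0.3] gap 84.91190826644264
```

View pics/w2.png

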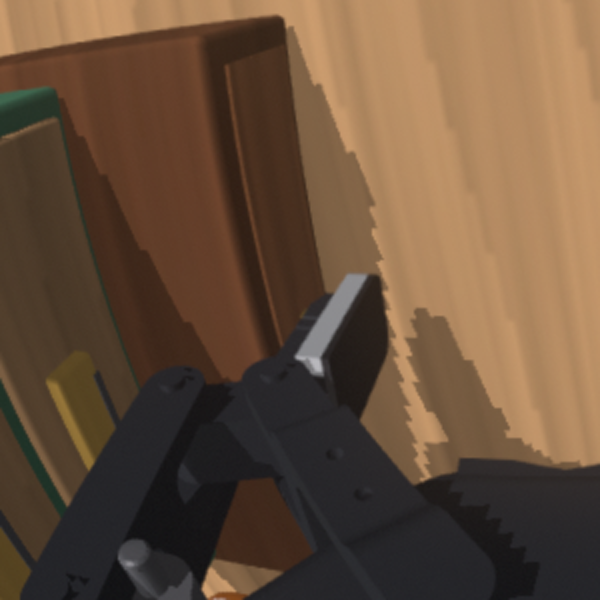

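```bash
python3 - <<'E'
from h import *
from rig import telemetry,viewer
s=telemetry.read_state(); a=np.array(s["tool_pos"])
for n in("top","scene"):
    P=cloud(viewer.capture(n)); q=P.reshape(-1,3); q=q[np.isfinite(q[:,2])]-a
    th=np.radians(172.3); ey=np.array([np.cos(th),np.sin(th)]); ex=np.array([-ey[1],ey[0]])
    r=np.hypot(q[:,0],q[:,1])
    for z0 in range(60,420,20):
        m=(q[:,2]>=z0)&(q[:,2]<z0+20)&(r<120)&~((-q[:,:2]@ey)>78)
        if m.sum()>5:
            Y=q[m][:,:2]@ey; X=q[m][:,:2]@ex; print(n,z0,m.sum(),"ex",np.round([np.percentile(X,2),np.percentile(X,98)]),"ey",np.round([np.percentile(Y,2),np.percentile(Y,98)]))
E
```

```text
top 60 47 ex [-13.  11.] ey [-74.  71.]
top 80 30 ex [-12.  15.] ey [-73.  72.]
top 100 99 ex [-14.  11.] ey [-69.  66.]
top 120 15 ex [-9.  9.] ey [-67.  65.]
top 180 10 ex [23. 43.] ey [-37.  15.]
top 200 30 ex [11. 43.] ey [-43.  14.]
top 220 30 ex [11. 43.] ey [-43.  16.]
top 240 25 ex [21. 43.] ey [-39.   7.]
top 300 118 ex [-11.  48.] ey [-49.  41.]
top 320 56 ex [-1. 46.] ey [-47.  24.]
top 340 54 ex [-25.  45.] ey [-47. 102.]
top 360 194 ex [-98.  45.] ey [-42. 111.]
top 380 810 ex [-100.   43.] ey [-35. 109.]
top 400 1520 ex [-90.  41.] ey [-36. 106.]
scene 120 14 ex [-36.  30.] ey [-26.   4.]
scene 140 90 ex [-36.  31.] ey [-36.   1.]
scene 160 99 ex [-36.  25.] ey [-37.  -6.]
scene 180 88 ex [-43.  32.] ey [-45.  -5.]
scene 200 158 ex [-44.  38.] ey [-46.   1.]
scene 220 172 ex [-44.  36.] ey [-45.   1.]
scene 240 184 ex [-44.  34.] ey [-45.  -1.]
scene 260 185 ex [-44.  37.] ey [-45.   1.]
scene 280 169 ex [-44.  37.] ey [-46.  -6.]
scene 300 232 ex [-48.  44.] ey [-48.   8.]
scene 320 229 ex [-85.  36.] ey [-47.  48.]
scene 340 355 ex [-102.   36.] ey [-46.  51.]
scene 360 481 ex [-103.   34.] ey [-46.  54.]
scene 380 695 ex [-99.  32.] ey [-46.  95.]
scene 400 914 ex [-87.  34.] ey [-46. 108.]
```

```bash
python3 -m handwheel '[{"claw":35,"dx":0,"dy":0,"dz":-0.004,"twist":0},{"claw":35,"dx":-0.001,"dy":-0.004,"dz":-0.008,"twist":0},{"claw":35,"dx":-0.002,"dy":-0.012,"dz":-0.008,"twist":0},{"claw":35,"dx":-0.002,"dy":-0.018,"dz":-0.008,"twist":0},{"claw":35,"dx":-0.002,"dy":-0.024,"dz":-0.008,"twist":0},{"claw":35,"dx":-0.002,"dy":-0.028,"dz":-0.008,"twist":0},{"claw":35,"dx":-0.002,"dy":-0.032,"dz":-0.008,"twist":0},{"claw":35,"dx":-0.002,"dy":-0.036,"dz":-0.008,"twist":0},{"claw":35,"dx":-0.002,"dy":-0.04,"dz":-0.008,"twist":0},{"claw":35,"dx":-0.002,"dy":-0.044,"dz":-0.008,"twist":0}]' 120
python3 -c "
from h import *;plan(357,151,4,172.3);track()"
```

```text
t: 6.7
tool_pos: [423.4, 139.5, 11.9]
tcp_rot: [-0.003, -0.658, 0.753, 0.001]
ft_force: [-15.9, 2.2, 12.8]
finger_gap: 29.9
grasp_force: 7.7
t 6.7 pos [423.4 139.5  11.9] yaw 172.23 tilt [-0.0061 -0.0015] d mm [-2.4 67.3  8.3] twist -0.07 F [-15.9   2.2  12.8] gap 29.850277372552025
handle [(array([506.7, 137.2]), np.float64(-7.22), 2678), (array([531. , 134.4]), np.float64(-5.35), 2675)] shift [24.3 -2.8]
```

```bash
python3 -m handwheel '[{"claw":35,"dx":0,"dy":0.012,"dz":0,"twist":0},{"claw":35,"dx":0,"dy":0.04,"dz":0,"twist":0},{"claw":60,"dx":-0.01,"dy":0.077,"dz":0,"twist":5},{"claw":100,"dx":-0.025,"dy":0.077,"dz":0,"twist":15},{"claw":100,"dx":-0.025,"dy":0.077,"dz":0,"twist":25},{"claw":100,"dx":-0.025,"dy":0.077,"dz":0,"twist":35},{"claw":100,"dx":-0.025,"dy":0.077,"dz":0.003,"twist":45},{"claw":100,"dx":-0.025,"dy":0.077,"dz":0.006,"twist":55},{"claw":100,"dx":-0.025,"dy":0.077,"dz":0.008,"twist":65},{"claw":100,"dx":-0.025,"dy":0.077,"dz":0.008,"twist":71.3}]' 120
python3 -c "
from h import *;plan(416,191,4,101)"
```

```text
t: 8.0
tool_pos: [353.5, 175.6, 4.2]
tcp_rot: [0.0, -0.094, 0.996, 0.0]
ft_force: [-1.7, 0.2, 0.5]
finger_gap: 85.4
grasp_force: 0.0
t 8.0 pos [353.5 175.6   4.2] yaw 100.76 tilt [0.0003 0.0002] d mm [-64.3   3.5   0.3] twist -0.24 F [-1.7  0.2  0.5] gap 85.43176001282197
```

```bash
python3 -m handwheel '[{"claw":100,"dx":-0.02,"dy":0.001,"dz":0,"twist":0},{"claw":100,"dx":-0.042,"dy":0.002,"dz":0,"twist":0},{"claw":100,"dx":-0.06,"dy":0.003,"dz":0,"twist":0},{"claw":100,"dx":-0.068,"dy":0.002,"dz":0,"twist":0},{"claw":100,"dx":-0.072,"dy":0.001,"dz":0,"twist":0},{"claw":100,"dx":-0.076,"dy":0,"dz":0,"twist":0},{"claw":100,"dx":-0.08,"dy":-0.001,"dz":0,"twist":0},{"claw":100,"dx":-0.084,"dy":-0.002,"dz":0,"twist":0},{"claw":100,"dx":-0.088,"dy":-0.003,"dz":0,"twist":0},{"claw":100,"dx":-0.092,"dy":-0.004,"dz":0,"twist":0}]' 120
python3 - <<'E'
from h import *
plan(416,191,4,101);t=track()
from rig import viewer
w=viewer.capture("wrist")
cv2.imwrite("pics/b3.png",np.hstack([cv2.resize(t["image"][130:300,130:330],(440,374)),cv2.copyMakeBorder(cv2.resize(w["image"],(352,264)),0,110,0,0,0)]))
E
```

```text
t: 9.25
tool_pos: [441.0, 187.8, 3.9]
tcp_rot: [-0.004, -0.095, 0.996, -0.001]
ft_force: [-15.7, 1.9, 13.4]
finger_gap: 85.7
grasp_force: 7.9
t 9.25 pos [441.  187.8   3.9] yaw 100.85 tilt [-0.007  -0.0022] d mm [24.   7.8  0.1] twist -0.15 F [-15.7   1.9  13.4] gap 85.67100277786314
handle [(array([506.7, 137.2]), np.float64(-7.22), 2678), (array([534.2, 134.2]), np.float64(6.75), 2677)] shift [27.5 -3. ]
```

View pics/b3.png

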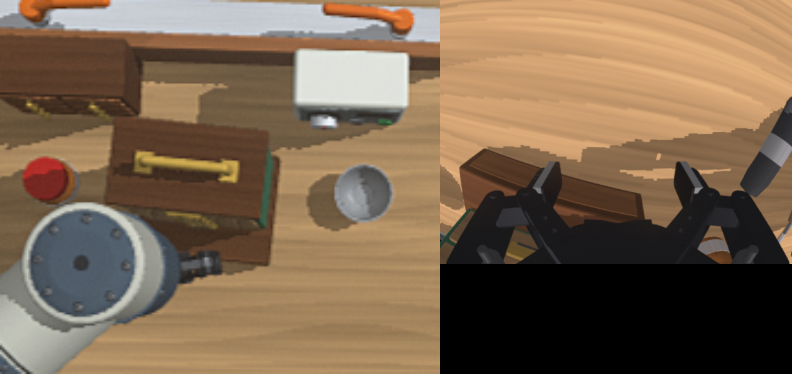

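```bash
sed -i 's/        h=cv2.minAreaRect.*; u,s,v/        from rig import telemetry; d=d[np.hypot(*(d[:,:2]-telemetry.read_state()["tool_pos"][:2]).T)>75] if out else d; u,s,v/' h.py
python3 -m handwheel '[{"claw":100,"dx":-0.003,"dy":-0.0008,"dz":-0.0005,"twist":0},{"claw":100,"dx":-0.006,"dy":-0.0016,"dz":-0.001,"twist":0},{"claw":100,"dx":-0.009,"dy":-0.0024,"dz":-0.0015,"twist":0},{"claw":100,"dx":-0.012,"dy":-0.0033,"dz":-0.002,"twist":0},{"claw":100,"dx":-0.015,"dy":-0.0041,"dz":-0.002,"twist":0},{"claw":100,"dx":-0.018,"dy":-0.005,"dz":-0.002,"twist":0},{"claw":100,"dx":-0.021,"dy":-0.0058,"dz":-0.002,"twist":0},{"claw":100,"dx":-0.024,"dy":-0.0066,"dz":-0.002,"twist":0},{"claw":100,"dx":-0.027,"dy":-0.0075,"dz":-0.002,"twist":0},{"claw":100,"dx":-0.03,"dy":-0.0083,"dz":-0.002,"twist":0}]' 120
python3 -c "
from h import *;plan(416,191,4,101);track()"
```

```text
t: 10.6
tool_pos: [472.9, 185.6, 4.6]
tcp_rot: [-0.003, -0.095, 0.995, -0.001]
ft_force: [-5.3, 0.5, -2.2]
finger_gap: 85.5
grasp_force: 2.7
t 10.6 pos [472.9 185.6   4.6] yaw 100.88 tilt [-0.0061 -0.0018] d mm [54.8 16.1  1. ] twist -0.12 F [-5.3  0.5 -2.2] gap 85.50488865582658
handle [(array([506.7, 137.2]), np.float64(-7.22), 2678), (array([571.7, 130. ]), np.float64(-5.79), 2671)] shift [64.9 -7.2]
```

```bash
python3 -m handwheel '[{"claw":100,"dx":0.006,"dy":0.0015,"dz":0.0003,"twist":0},{"claw":100,"dx":0.009,"dy":-0.009,"dz":0.0003,"twist":0},{"claw":100,"dx":0.0097,"dy":-0.0181,"dz":0.0003,"twist":0},{"claw":100,"dx":0.006,"dy":-0.019,"dz":0.0003,"twist":0},{"claw":100,"dx":0.002,"dy":-0.02,"dz":0.0003,"twist":0},{"claw":100,"dx":-0.002,"dy":-0.021,"dz":0.0003,"twist":0},{"claw":100,"dx":-0.006,"dy":-0.022,"dz":0.0003,"twist":0},{"claw":100,"dx":-0.01,"dy":-0.023,"dz":0.0003,"twist":0},{"claw":100,"dx":-0.014,"dy":-0.024,"dz":0.0003,"twist":0},{"claw":100,"dx":-0.018,"dy":-0.025,"dz":0.0003,"twist":0}]' 120
python3 -c "
from h import *;plan(416,191,4,101);track()"
```

```text
t: 11.9
tool_pos: [494.2, 163.4, 5.4]
tcp_rot: [-0.004, -0.094, 0.996, -0.001]
ft_force: [-15.0, -1.4, 11.7]
finger_gap: 85.9
grasp_force: 7.2
t 11.9 pos [494.2 163.4   5.4] yaw 100.83 tilt [-0.0084 -0.0034] d mm [71.6 41.8  2. ] twist -0.17 F [-15.   -1.4  11.7] gap 85.85348297916298
handle [(array([506.7, 137.2]), np.float64(-7.22), 2678), (array([593.6, 131.4]), np.float64(-3.24), 2522)] shift [86.9 -5.8]
```

```bash
python3 -m handwheel '[{"claw":100,"dx":-0.002,"dy":-0.0006,"dz":-0.0007,"twist":0},{"claw":100,"dx":-0.004,"dy":-0.0012,"dz":-0.0014,"twist":0},{"claw":100,"dx":-0.006,"dy":-0.0018,"dz":-0.002,"twist":0},{"claw":100,"dx":-0.008,"dy":-0.0024,"dz":-0.002,"twist":0},{"claw":100,"dx":-0.01,"dy":-0.003,"dz":-0.002,"twist":0},{"claw":100,"dx":-0.012,"dy":-0.0035,"dz":-0.002,"twist":0},{"claw":100,"dx":-0.006,"dy":-0.002,"dz":-0.001,"twist":0},{"claw":100,"dx":-0.006,"dy":0.008,"dz":0,"twist":0},{"claw":100,"dx":-0.0092,"dy":0.0178,"dz":0,"twist":0},{"claw":100,"dx":-0.0092,"dy":0.0178,"dz":0,"twist":0}]' 120
python3 - <<'E'
from h import *
plan(416,191,4,101);t=track()
np.savez("pics/t4.npz",**t)
cv2.imwrite("pics/t4.png",cv2.resize(t["image"][125:275,115:335],None,fx=3.5,fy=3.5,interpolation=cv2.INTER_CUBIC))
E
```

```text
t: 13.2
tool_pos: [504.5, 186.1, 6.3]
tcp_rot: [0.001, -0.097, 0.995, 0.0]
ft_force: [-0.1, -1.4, 0.1]
finger_gap: 85.5
grasp_force: 0.0
t 13.2 pos [504.5 186.1   6.3] yaw 101.08 tilt [0.0012 0.0006] d mm [85.9 21.8  2.2] twist 0.08 F [-0.1 -1.4  0.1] gap 85.48631661626331
handle [(array([506.7, 137.2]), np.float64(-7.22), 2678), (array([607.2, 132.4]), np.float64(-1.75), 2632)] shift [100.5  -4.7]
```

View pics/t4.png

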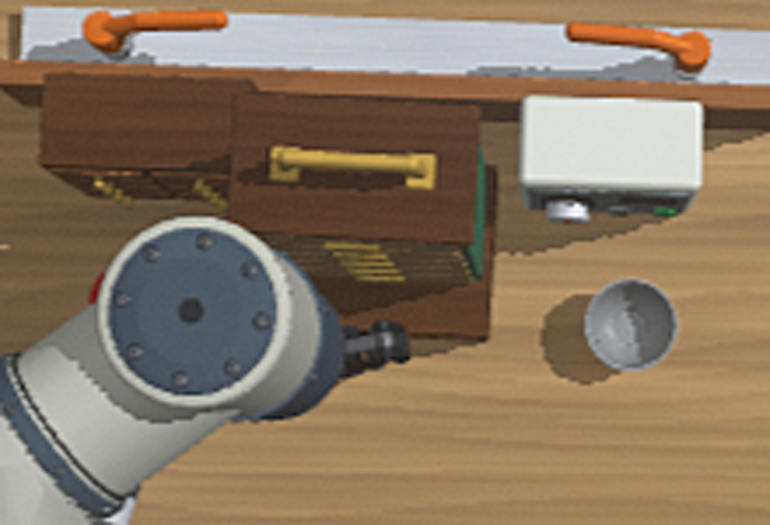

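```bash
python3 - <<'E'
from h import *
c=np.load("pics/t4.npz")
f=lambda P,z,n:print(n,np.round(bp(c,[(u/3.5+115-.36,v/3.5+125-.36) for u,v in P],z),1).tolist())
f([(490,340),(497,167)],40,"base FR BR"); f([(236,92),(480,106),(470,243),(229,220)],250,"lid BL BR FR FL")
f([(523,183),(524,98)],102,"unit FL BL");f([(20,89),(765,126)],75,"rail")
E
```

```text
base FR BR [[523.9, 58.9], [648.2, 56.2]]
lid BL BR FR FL [[652.4, 203.7], [646.4, 58.7], [564.2, 63.1], [575.6, 205.4]]
unit FL BL [[626.2, 35.9], [684.8, 36.2]]
rail [[691.3, 387.4], [673.9, -131.7]]
```

```bash
python3 -m handwheel '[{"claw":100,"dx":-0.001,"dy":-0.0003,"dz":0.002,"twist":0},{"claw":100,"dx":-0.003,"dy":-0.001,"dz":0.002,"twist":0},{"claw":100,"dx":-0.006,"dy":-0.002,"dz":0.0015,"twist":0},{"claw":100,"dx":-0.009,"dy":-0.003,"dz":0.001,"twist":0},{"claw":100,"dx":-0.012,"dy":-0.004,"dz":0.0005,"twist":0},{"claw":100,"dx":-0.015,"dy":-0.005,"dz":0,"twist":0},{"claw":100,"dx":-0.018,"dy":-0.006,"dz":0,"twist":0},{"claw":100,"dx":-0.021,"dy":-0.007,"dz":0,"twist":0},{"claw":100,"dx":-0.024,"dy":-0.008,"dz":0,"twist":0},{"claw":100,"dx":-0.027,"dy":-0.009,"dz":0,"twist":0}]' 120
python3 -c "
from h import *;plan(416,191,4,101);track()"
```

```text
t: 14.5
tool_pos: [529.2, 180.0, 4.2]
tcp_rot: [-0.003, -0.095, 0.996, -0.001]
ft_force: [-5.6, 0.1, -3.2]
finger_gap: 85.0
grasp_force: 2.9
t 14.5 pos [529.2 180.    4.2] yaw 100.87 tilt [-0.0065 -0.0017] d mm [109.1  32.2   0.9] twist -0.13 F [-5.6  0.1 -3.2] gap 85.03872399643168
handle [(array([506.7, 137.2]), np.float64(-7.22), 2678), (array([627.7, 130.7]), np.float64(-1.18), 2522)] shift [121.   -6.4]
```

```bash
python3 -m handwheel '[{"claw":100,"dx":-0.0012,"dy":-0.0005,"dz":0.0002,"twist":0},{"claw":100,"dx":-0.0024,"dy":-0.001,"dz":0.0003,"twist":0},{"claw":100,"dx":-0.0036,"dy":-0.0016,"dz":0.0003,"twist":0},{"claw":100,"dx":-0.0048,"dy":-0.0022,"dz":0.0003,"twist":0},{"claw":100,"dx":-0.006,"dy":-0.0028,"dz":0.0003,"twist":0},{"claw":100,"dx":-0.0072,"dy":-0.0034,"dz":0.0003,"twist":0},{"claw":100,"dx":-0.0084,"dy":-0.004,"dz":0.0003,"twist":0},{"claw":100,"dx":-0.0096,"dy":-0.0046,"dz":0.0003,"twist":0},{"claw":100,"dx":-0.0108,"dy":-0.0052,"dz":0.0003,"twist":0},{"claw":100,"dx":-0.012,"dy":-0.0058,"dz":0.0003,"twist":0}]' 120
python3 -c "
from h import *;plan(416,191,4,101);track()"
```

```text
t: 15.8
tool_pos: [542.5, 176.9, 4.2]
tcp_rot: [-0.003, -0.095, 0.995, -0.0]
ft_force: [-5.3, 0.2, -2.8]
finger_gap: 85.5
grasp_force: 2.8
t 15.8 pos [542.5 176.9   4.2] yaw 100.9 tilt [-0.0053 -0.0012] d mm [121.6  37.8   0.9] twist -0.1 F [-5.3  0.2 -2.8] gap 85.47222007134226
handle [(array([506.7, 137.2]), np.float64(-7.22), 2678), (array([641.2, 128.7]), np.float64(0.59), 2477)] shift [134.4  -8.5]
```

```bash
python3 -m handwheel '[{"claw":100,"dx":-0.0008,"dy":-0.0001,"dz":0,"twist":0},{"claw":100,"dx":-0.0016,"dy":-0.0003,"dz":0,"twist":0},{"claw":100,"dx":-0.0024,"dy":-0.0005,"dz":0,"twist":0},{"claw":100,"dx":-0.0032,"dy":-0.0006,"dz":0,"twist":0},{"claw":100,"dx":-0.004,"dy":-0.0008,"dz":0,"twist":0},{"claw":100,"dx":-0.0045,"dy":-0.0009,"dz":0,"twist":0},{"claw":100,"dx":-0.005,"dy":-0.001,"dz":0,"twist":0},{"claw":100,"dx":-0.0055,"dy":-0.001,"dz":0,"twist":0},{"claw":100,"dx":-0.006,"dy":-0.0011,"dz":0,"twist":0},{"claw":100,"dx":-0.006,"dy":-0.0011,"dz":0,"twist":0}]' 120
python3 -c "
from h import *;plan(416,191,4,101);track()"
```

```text
t: 17.1
tool_pos: [544.7, 176.7, 4.1]
tcp_rot: [-0.006, -0.094, 0.996, -0.0]
ft_force: [-18.5, 3.0, 7.9]
finger_gap: 85.4
grasp_force: 9.8
t 17.1 pos [544.7 176.7   4.1] yaw 100.79 tilt [-0.0122 -0.0021] d mm [123.8  38.1   1.6] twist -0.21 F [-18.5   3.    7.9] gap 85.4495238487214
handle [(array([506.7, 137.2]), np.float64(-7.22), 2678), (array([643.2, 129. ]), np.float64(0.71), 2447)] shift [136.5  -8.2]
```

```bash
python3 -m handwheel '[{"claw":100,"dx":0.002,"dy":0.0004,"dz":0,"twist":0},{"claw":100,"dx":0.005,"dy":0.001,"dz":0,"twist":0},{"claw":100,"dx":0.012,"dy":0.0024,"dz":0,"twist":0},{"claw":100,"dx":0.03,"dy":0.006,"dz":0,"twist":0},{"claw":100,"dx":0.06,"dy":0.012,"dz":0,"twist":0},{"claw":100,"dx":0.09,"dy":0.018,"dz":0,"twist":0},{"claw":100,"dx":0.12,"dy":0.024,"dz":0,"twist":0},{"claw":100,"dx":0.14,"dy":0.028,"dz":0,"twist":0},{"claw":100,"dx":0.15,"dy":0.03,"dz":0,"twist":0},{"claw":100,"dx":0.15,"dy":0.03,"dz":0,"twist":0}]' 120
python3 - <<'E'
from h import *
plan(416,191,4,101);t=track()
np.savez("pics/t5.npz",**t)
cv2.imwrite("pics/t5.png",cv2.resize(t["image"][125:275,115:335],None,fx=3.5,fy=3.5,interpolation=cv2.INTER_CUBIC))
E
```

```text
t: 18.4
tool_pos: [398.5, 179.1, 6.2]
tcp_rot: [0.001, -0.096, 0.995, 0.0]
ft_force: [0.6, -0.5, 0.8]
finger_gap: 85.0
grasp_force: 0.0
t 18.4 pos [398.5 179.1   6.2] yaw 101.05 tilt [0.0013 0.0009] d mm [-19.4   8.3   2.2] twist 0.05 F [ 0.6 -0.5  0.8] gap 85.00788198723193
handle [(array([506.7, 137.2]), np.float64(-7.22), 2678), (array([643.2, 128.8]), np.float64(0.7), 2593)] shift [136.4  -8.3]
```

View pics/t5.png

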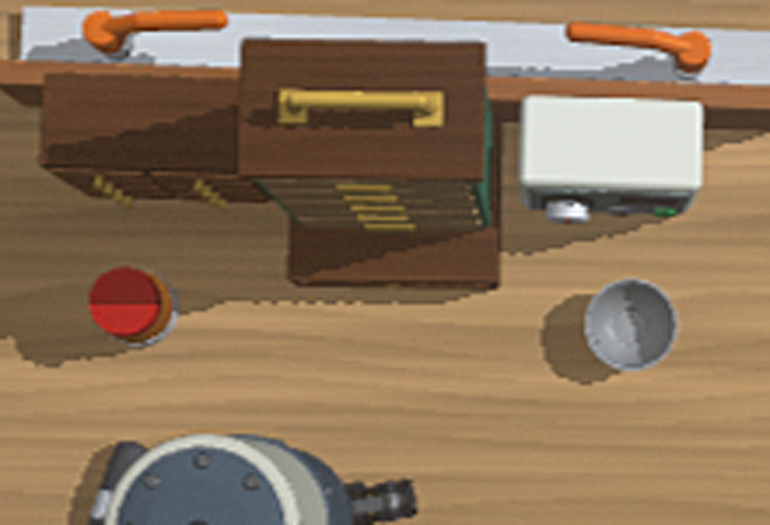

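```bash
python3 - <<'E'
from h import *
c=np.load("pics/t5.npz"); P=cloud(c); z=P[...,2]
def line(name,m):
    # per image column, the front-most (min x) point of mask; robust fit x=a+b*y
    pts=[]
    for u in range(560):
        q=P[:,u][m[:,u]]
        if len(q): pts.append(q[q[:,0].argmin()] if 1 else 0)
    p=np.array(pts,np.float32)[:,:2]
    vx,vy,x0,y0=cv2.fitLine(p,cv2.DIST_HUBER,0,.01,.01).ravel(); print(name,len(p),"yaw",round(float(-np.degrees(np.arctan(vx/vy))),2),"at",round(float(x0),1),round(float(y0),1))
X,Y=P[...,0],P[...,1]
line("lid",(abs(z-250)<5)&(Y>75)&(Y<185)&(X>560)&(X<720))
line("base",(abs(z-40)<3)&(Y>65)&(Y<190)&(X>540)&(X<600))
line("cab",(abs(z-118)<4)&(Y>230)&(Y<345)&(X>600))
line("unit",(abs(z-102)<4)&(Y>-75)&(Y<25)&(X>600))
line("railR",(abs(z-75)<4)&(Y<25)&(X>670)&(X<700)|(abs(z-75)<4)&(Y>370)&(Y<395)&(X>670)&(X<705))
f=lambda Pt,z,n:print(n,np.round(bp(c,[(u/3.5+115-.36,v/3.5+125-.36) for u,v in Pt],z),1).tolist())
f([(290,283),(498,287),(499,175)],40,"base FL FR"); f([(245,40),(487,43),(485,180),(239,173)],250,"lid BL BR FR FL"); f([(521,183),(701,189)],102,"unit FL FR"); f([(41,164),(240,175)],118,"cab")
E
```

```text
lid 54 yaw -0.02 at 602.5 128.8
base 50 yaw -0.8 at 566.1 124.9
cab 50 yaw -0.62 at 629.5 287.1
unit 42 yaw -0.87 at 623.9 -24.9
railR 82 yaw -0.52 at 693.0 27.1
base FL FR [[562.4, 201.7], [561.8, 53.9], [642.5, 54.6]]
lid BL BR FR FL [[683.9, 199.3], [684.6, 55.3], [601.9, 54.9], [603.7, 200.4]]
unit FL FR [[626.2, 37.2], [624.1, -85.2]]
cab [[631.0, 357.5], [625.7, 224.7]]
```

```bash
python3 -m handwheel '[{"claw":40,"dx":-0.01,"dy":-0.001,"dz":-0.004,"twist":0},{"claw":40,"dx":-0.03,"dy":-0.004,"dz":-0.004,"twist":0},{"claw":40,"dx":-0.055,"dy":-0.007,"dz":-0.004,"twist":0},{"claw":40,"dx":-0.08,"dy":-0.01,"dz":-0.004,"twist":0},{"claw":40,"dx":-0.105,"dy":-0.013,"dz":-0.004,"twist":0},{"claw":40,"dx":-0.122,"dy":-0.015,"dz":-0.004,"twist":0},{"claw":40,"dx":-0.13,"dy":-0.016,"dz":-0.004,"twist":0},{"claw":40,"dx":-0.134,"dy":-0.0165,"dz":-0.004,"twist":0},{"claw":40,"dx":-0.136,"dy":-0.0165,"dz":-0.004,"twist":0},{"claw":40,"dx":-0.136,"dy":-0.0165,"dz":-0.004,"twist":0}]' 120
python3 -c "
from h import *;plan(545,189,10,101)"
```

```text
t: 19.7
tool_pos: [534.6, 188.4, 9.8]
tcp_rot: [-0.0, -0.096, 0.995, 0.0]
ft_force: [-0.0, -0.3, 0.2]
finger_gap: 34.8
grasp_force: 0.0
t 19.7 pos [534.6 188.4   9.8] yaw 101.0 tilt [-0.  0.] d mm [-10.4  -1.4  -0.2] twist 0.0 F [-0.  -0.3  0.2] gap 34.761940070399156
```

```bash
python3 -m handwheel '[{"claw":40,"dx":-0.003,"dy":-0.0006,"dz":0,"twist":0},{"claw":40,"dx":-0.006,"dy":-0.0012,"dz":0,"twist":0},{"claw":40,"dx":-0.008,"dy":-0.0016,"dz":0,"twist":0},{"claw":40,"dx":-0.009,"dy":-0.0018,"dz":0,"twist":0},{"claw":40,"dx":-0.01,"dy":-0.002,"dz":0,"twist":0},{"claw":40,"dx":-0.011,"dy":-0.0022,"dz":0,"twist":0},{"claw":40,"dx":-0.012,"dy":-0.0024,"dz":-0.0005,"twist":0},{"claw":40,"dx":-0.013,"dy":-0.0025,"dz":-0.001,"twist":0},{"claw":40,"dx":-0.0135,"dy":-0.0026,"dz":-0.0015,"twist":0},{"claw":40,"dx":-0.014,"dy":-0.0027,"dz":-0.0015,"twist":0}]' 120
python3 -c "
from h import *;plan(545,189,10,101);track()"
```

```text
t: 20.95
tool_pos: [549.1, 188.4, 11.2]
tcp_rot: [0.0, -0.096, 0.995, 0.0]
ft_force: [0.4, -0.3, 0.3]
finger_gap: 34.3
grasp_force: 0.0
t 20.95 pos [549.1 188.4  11.2] yaw 100.99 tilt [0.0001 0.0001] d mm [3.9 1.3 1.2] twist -0.01 F [ 0.4 -0.3  0.3] gap 34.311549423397054
handle [(array([506.7, 137.2]), np.float64(-7.22), 2678), (array([643.2, 128.8]), np.float64(0.71), 2519)] shift [136.4  -8.4]
```

```bash
python3 -m handwheel '[{"claw":40,"dx":-0.001,"dy":-0.0002,"dz":0.001,"twist":0},{"claw":40,"dx":-0.002,"dy":-0.0004,"dz":0.001,"twist":0},{"claw":40,"dx":-0.003,"dy":-0.0006,"dz":0.001,"twist":0},{"claw":40,"dx":-0.004,"dy":-0.0008,"dz":0.001,"twist":0},{"claw":40,"dx":-0.0045,"dy":-0.0009,"dz":0.0007,"twist":0},{"claw":40,"dx":-0.005,"dy":-0.001,"dz":0.0004,"twist":0},{"claw":40,"dx":-0.0055,"dy":-0.0011,"dz":0,"twist":0},{"claw":40,"dx":-0.006,"dy":-0.0012,"dz":0,"twist":0},{"claw":40,"dx":-0.0065,"dy":-0.0013,"dz":0,"twist":0},{"claw":40,"dx":-0.007,"dy":-0.0014,"dz":0,"twist":0}]' 120
python3 -c "
from h import *;plan(545,189,10,101);track()"
```

```text
t: 22.25
tool_pos: [550.9, 188.6, 10.0]
tcp_rot: [-0.005, -0.095, 0.995, 0.0]
ft_force: [-16.2, 5.8, 7.5]
finger_gap: 34.1
grasp_force: 8.4
t 22.25 pos [550.9 188.6  10. ] yaw 100.89 tilt [-0.0095 -0.0003] d mm [5.8 1.5 0. ] twist -0.11 F [-16.2   5.8   7.5] gap 34.05191468427469
handle [(array([506.7, 137.2]), np.float64(-7.22), 2678), (array([643.9, 128.1]), np.float64(-0.88), 2503)] shift [137.2  -9.1]
```

```bash
python3 -m handwheel '[{"claw":40,"dx":-0.001,"dy":-0.0002,"dz":-0.0003,"twist":0},{"claw":40,"dx":-0.002,"dy":-0.0004,"dz":-0.0006,"twist":0},{"claw":40,"dx":-0.002,"dy":-0.0004,"dz":-0.0006,"twist":0},{"claw":40,"dx":0.003,"dy":0.0006,"dz":0,"twist":0},{"claw":40,"dx":0.008,"dy":0.0016,"dz":0,"twist":0},{"claw":40,"dx":0.02,"dy":0.004,"dz":0,"twist":0},{"claw":40,"dx":0.05,"dy":0.01,"dz":0,"twist":0},{"claw":40,"dx":0.09,"dy":0.018,"dz":0,"twist":0},{"claw":40,"dx":0.13,"dy":0.026,"dz":0,"twist":0},{"claw":40,"dx":0.15,"dy":0.03,"dz":0,"twist":0}]' 120
python3 - <<'E'
from h import *
plan(416,191,4,101);t=track()
cv2.imwrite("pics/t6.png",cv2.resize(t["image"][125:275,115:335],None,fx=3.5,fy=3.5,interpolation=cv2.INTER_CUBIC))
E
```

```text
t: 23.55
tool_pos: [401.2, 188.6, 11.3]
tcp_rot: [-0.0, -0.096, 0.995, 0.0]
ft_force: [-0.1, 0.1, 0.3]
finger_gap: 34.0
grasp_force: 0.0
t 23.55 pos [401.2 188.6  11.3] yaw 101.02 tilt [-0.0001  0.0001] d mm [-15.   -0.5   7.3] twist 0.02 F [-0.1  0.1  0.3] gap 34.02157899038245
handle [(array([506.7, 137.2]), np.float64(-7.22), 2678), (array([644.3, 127.9]), np.float64(-1.4), 2597)] shift [137.5  -9.2]
```

View pics/t6.png

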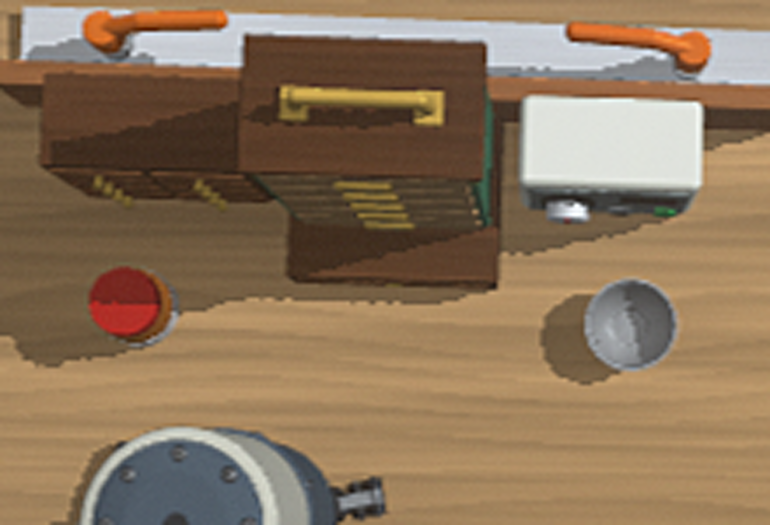

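The top view shows the chest in the gap with its base front (288,277)-(498,288) parallel to the rail edge. The jar (125,300) and tin (630,325) have not moved, and the hand is clear.

```bash
python3 -c "
from rig import hand_in;print(hand_in())"
```

```text
the job is handed in; nothing more can be done
None
```

I pushed the chest home and handed the job in at about 24 s: it stands square in the gap with its back against the rail, the hand is clear, and the jar and tin are unmoved; during some pushes the finger pressed down on the base with up to about 13 N.

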